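# Draw the glass syringe to the 30 ml ring and hold it

### The arm

A 7-joint arm with a two-finger parallel gripper is mounted at the origin on a cart in front of the work surface, level with it; the furniture and walls round the work are solid. World frame = base frame: x ahead of the robot, y to its left, z up, the work surface at z = 0. Lengths are in m, angles in rad, forces in N, time in s.
With the tool pointing down it reaches from about 0.425 to 0.95 m from the base axis. Payload 4.7 kg.
Tool frame: the origin (TCP) lies between the finger pads; the fingertips stand tips_ahead ahead of it and the grasp point (between the pads) lies 6 mm ahead of it (tips_ahead is the distance from the TCP to the fingertips, in m); z points along the fingers, y is the line along which they close (so a half turn about z gives the same grasp; the last joint's range is limited). The gripper opens to 85 mm and grips with 20 to 120 N. Pads are 22 mm wide; open, the fingers measure 114 mm over their backs; the gripper's body (76 mm by 85 mm) begins 54 mm behind the grasp point. The pads swing forward as they close: fully open they stand 13 mm farther back than shut.
Start: joints at [-0.029, 0.469, -0.049, 1.532, 0.024, 1.141, -0.082], TCP at [0.675, 0, 0.256] pointing down, gripper open.
Joint ranges: [-2.59, 2.59], [-0.33, 1.99], [-1.39, 1.29], [0.1, 2.45], [-1.04, 4.18], [0.21, 1.99], [-2.66, 2.66]. Speed limits (rad/s): [2.57, 2.57, 3.14, 3.14, 3.14, 3.14, 3.14].

### API

Orientations are given as [roll, pitch, yaw] about the fixed x, y, z axes, in that order (R = Rz(yaw) Ry(pitch) Rx(roll)).
In Python, from plant import * gives the robot as it stands. Calls block until the motion is done:
- goto(position, orientation): joint-space move of the TCP to a pose.
- move_straight(position, vel=0.15, attitude=None, contact_N=None): straight line of the TCP; attitude=None keeps the orientation; vel is the mean speed in m/s. With contact_N (N) it stops when the force on the tool has changed by that much, and returns True; else False.
- move_joints(angles): joint-space move.
- grip(opening, strength=None): opening from 0.0 (shut) to 1.0 (fully open); strength is the grip in N (None keeps the last); returns when the fingers have stopped.
- sleep(seconds).
- inverse_kinematics(position, orientation): joint angles nearest the present ones, or None.
- grab_frame(name): name is "scene" or "top" or "wrist"; returns a dict with "image" (480x640x3 uint8, red, green, blue), "range_z" (480x640 float32, m along the optical axis (not along the pixel's ray), 0 where there is no reading), "fx", "fy", "cx", "cy" (pixels), "dist_coeffs" ([k1, k2, p1, p2, k3] as OpenCV has them; the pictures are not rectified), "R" (3x3) and "t" (3): a world point X has camera coordinates R X + t. Camera axes: x right, y down, z forward; pixel columns grow to the right and rows downward; lengths in m; the calibration is good to about 2 mm. A picture is of the moment at which its call begins.
A pose or a line that the arm cannot do raises IKError and nothing moves.
- close_job(): hands the job in; it is judged then, once.
Trained networks look in a picture, given as the dict that the camera call returned (one of the last four; its "shot" number tells which), for a name from the list of things; names that differ only in an ending like _2 or _b are one class to them, and where a whole thing is asked for, a point or a joint stands for the part that bears it (a point fixed in the world has none). Each returns a list of dicts, best first, with "p" (0 to 1); they miss things now and then, are a little off and sometimes report something else, mostly with a low value. They report only what shows in the picture. A call takes as long as a camera call.
- masks_of(picture, label): "pixels" (480x640 bool, what is visible of it) and "extent" ([centre column, centre row, width, height] in pixels, round what is visible of it).
Readings, each from a call of its own:
- read_t(): time.
- read_joint_pos(): joint angles.
- read_joint_velocities(): joint speeds.
- read_effort(): joint torques, N m.
- read_tcp_pos(): TCP position.
- read_tcp_rot(): TCP orientation.
- read_wrist_force(): force on the tool from outside, world axes, zero at the start.
- read_torque(): the same for the moment, N m.
- read_opening(): opening from 0.0 (shut) to 1.0 (fully open).
- read_gripper_force(): force on a finger pad.
Only numpy, scipy, OpenCV 4.12 (cv2) and the standard library are available. Lean on these libraries where they do the work, as an engineer would, in place of code of your own. Each camera call takes 0.05 s, during which the arm holds its last target. There are 200 camera calls.

### The job

Take the yellow dust cap off the glass syringe in the bench stand and stand it, open side down, in the white parts tray. Then take hold of the blue plunger and draw it straight up out of the barrel, without forcing it sideways and without overshooting, until its lower end is level with the red ring on the barrel, and finish while still holding it there, because it would sink back under its own weight. Leave the other things on the bench alone.

Things in the scene. Friction and masses are not known exactly. Their poses are not given: they have to be found in the camera images.
- syringe_stand: Fixed stand: grey foot plate 132 x 104 x 14 mm; steel column 140 mm tall, 62 mm from the barrel along the stand's +x; two collars holding an upright clear-glass barrel with black graduations. Origin on the bench, on the barrel's axis; z up. Yaw within 30 degrees.
- barrel_mouth (a point): Centre of the barrel's mouth, level with the top of its finger flange (54 mm diameter, 4 mm thick), 150 mm above the bench. z up along the bore. The bore is 30 mm in diameter and 100 mm deep (floor 50 mm above the bench); the barrel's outside is 36 mm.
- red_ring (a point): Centre of the bore at the height of the middle of the 3 mm wide red ring painted round the barrel (30 ml): 42.4 mm above the floor of the bore, 57.6 mm below the mouth.
- plunger: Loose cobalt-blue plunger standing in the bore, 0.09 to 0.16 kg: rod 28 mm in diameter, 124 mm long (1 mm play all round), with a round knob 34 mm in diameter, 14 mm high, on top. Origin at the centre of its flat lower end, z up. At the start it rests on the bore's floor: it must rise 42.4 mm. It slides back if let go.
- plunger_knob (a point): Centre of the plunger's knob, 131 mm above its lower end; 31 mm above the barrel's mouth at the start, with 24 mm of bare rod between mouth and knob.
- dust_cap: Loose yellow ribbed plastic cap, 0.03 kg, a round cup, open side down: 47 mm outside diameter (51 mm at the 4 mm lip), 48 mm high, inside 42 mm wide, 45 mm deep. It stands on the barrel's flange over the plunger's knob: lift it straight up at least 45 mm. Origin at the centre of its open lower end, z up to its closed top.
- parts_tray: Fixed white plastic tray, 120 mm (its x) by 160 mm (its y), 18 mm high, walls and floor 3 mm. Origin under its centre, on the bench. It stands to the left or to the right of the stand.
- green_jar: Open green plastic jar, 68 mm across, 99 mm tall, loose; to be left alone. Origin under its centre.
- dropper_bottle: Small dropper bottle with a red rubber bulb, 42 mm across, 107 mm tall, loose; to be left alone. Origin under its centre.
- powder_jar: White-capped sample jar, 60 mm across, 85 mm tall, loose; to be left alone. Origin under its centre.
- tube_50: Capped plastic centrifuge tube lying on the bench, 120 mm long (its y), 34 mm thick, loose; to be left alone. Origin on the bench under it.
- stopper: Brown-red rubber stopper, 29 mm across, 26 mm high, loose; to be left alone. Origin under its centre.

How it is judged:
On the way:
1. the dust cap stands open side down in the parts tray, let go, and the plunger is still home in the barrel (x of dust_cap in the frame of parts_tray between -0.045 and 0.045 m and y of dust_cap in the frame of parts_tray between -0.065 and 0.065 m and height (world z) of dust_cap below 0.008 m and angle between dust_cap's own z axis and vertical below 0.1 rad and contact force between the fingers and dust_cap below 0.1 N and z of plunger in the frame of red_ring below -0.035 m), for 0.2 s.
At the end, for the whole second after the job is handed in: The gripper holds the plunger still, its lower end within 4 mm of the red ring, within 3 mm and 0.05 rad of the bore axis, pressing the barrel with less than 10 N; the dust cap stands open side down on the tray floor, let go and still; nothing else has moved more than 20 mm (z of plunger in the frame of red_ring between -0.004 and 0.004 m and horizontal distance between plunger and red_ring below 0.003 m and angle between the z axis of plunger and the z axis of syringe_stand, either way round below 0.05 rad and linear speed of plunger below 0.01 m/s and contact force between the fingers and plunger above 1 N and contact force between plunger and syringe_stand below 10 N and x of dust_cap in the frame of parts_tray between -0.045 and 0.045 m and y of dust_cap in the frame of parts_tray between -0.065 and 0.065 m and height (world z) of dust_cap below 0.008 m and angle between dust_cap's own z axis and vertical below 0.1 rad and linear speed of dust_cap below 0.02 m/s); the arm keeps its last pose, push and grip.
It fails at once if the plunger is drawn more than 8 mm past the red ring (z of plunger in the frame of red_ring above 0.008 m).
It fails at once if the plunger is forced against the glass barrel with more than 30 N (contact force between plunger and syringe_stand above 30 N).
It fails at once if another thing on the bench is moved more than 20 mm (distance of any of green_jar, dropper_bottle, powder_jar, tube_50, stopper from where it was at the start of the episode above 0.02 m).
It also fails if it takes over 64 s, if anything falls off the work surface, if the arm or the gripper's body presses on something with over 40 N, if the wrist force passes 120 N, or if a joint passes its speed limit or range.

## Working session

There is one attempt and no reset: what is moved stays moved. The work goes in short steps, each a Python script; the robot and the scene stay as the last script left them, time stands still between calls to the robot, and variables do not carry over. Pictures are saved under pics/ and viewed, at most 10 in all, crops included, and the job is handed in when it is done.

```bash
mkdir -p pics
cat > h.py <<'E'
from plant import *
import numpy as np, cv2
def pts(f,mask):
    v,u=np.nonzero(mask&(f["range_z"]>0)); z=f["range_z"][v,u]
    K=np.array([[f["fx"],0,f["cx"]],[0,f["fy"],f["cy"]],[0,0,1]])
    n=cv2.undistortPoints(np.stack([u,v],1).astype(float)[:,None],K,np.array(f["dist_coeffs"]))[:,0]
    C=np.c_[n*z[:,None],z]
    return (C-f["t"])@np.array(f["R"])
def save(f,n): cv2.imwrite(f"pics/{n}.png",f["image"][:,:,::-1])
E
cat > a.py <<'E'
from h import *
ims=[]
for cam in ["scene","top"]:
    f=grab_frame(cam); save(f,cam)
    for l in ["dust_cap","parts_tray","syringe_stand","plunger","green_jar","dropper_bottle","powder_jar","tube_50","stopper"]:
        for m in masks_of(f,l)[:1]:
            P=pts(f,m["pixels"])
            if len(P): print(cam,l,round(m["p"],2),np.round(m["extent"]),"med",np.round(np.median(P,0),3),"lo",np.round(np.percentile(P,2,axis=0),3),"hi",np.round(np.percentile(P,98,axis=0),3))
print(read_t(),read_tcp_pos(),read_tcp_rot(),read_opening())
E
python3 a.py; grep -n tips -r plant* | head; python3 -c "
from plant import *
print([k for k in dir() if 'tip' in k])
try: print(tips_ahead)
except Exception as e: print(e)"
```

```text
scene dust_cap 0.82 [330. 238.  25.  37.] med [0.522 0.053 0.184] lo [0.505 0.017 0.15 ] hi [0.551 0.063 0.201]
scene parts_tray 0.96 [421. 242.  65.  44.] med [ 0.458 -0.314  0.006] lo [ 0.393 -0.396  0.002] hi [ 0.521 -0.228  0.02 ]
scene syringe_stand 0.73 [319. 286.  60.  73.] med [0.54  0.059 0.017] lo [ 0.481 -0.009  0.005] hi [0.613 0.115 0.143]
scene plunger 0.44 [318. 286.  62.  68.] med [0.539 0.059 0.017] lo [ 0.481 -0.002  0.006] hi [0.607 0.115 0.141]
scene green_jar 0.6 [264. 387.  40.  66.] med [0.484 0.357 0.065] lo [0.461 0.309 0.003] hi [0.523 0.375 0.1  ]
scene dropper_bottle 0.81 [188. 322.  24.  49.] med [0.717 0.275 0.044] lo [0.703 0.259 0.007] hi [0.735 0.289 0.102]
scene powder_jar 0.84 [278. 249.  26.  40.] med [ 0.705 -0.035  0.06 ] lo [ 0.687 -0.072  0.007] hi [ 0.738 -0.024  0.088]
scene tube_50 0.75 [411. 307.  22.  42.] med [ 0.364 -0.019  0.028] lo [ 0.348 -0.078  0.015] hi [0.388 0.032 0.035]
scene stopper 0.44 [260. 299.  15.  17.] med [0.672 0.107 0.023] lo [0.663 0.087 0.001] hi [0.687 0.115 0.029]
top dust_cap 0.51 [299. 254.  14.  22.] med [0.526 0.045 0.198] lo [0.505 0.03  0.031] hi [0.554 0.064 0.203]
top parts_tray 0.67 [429. 279.  61.  49.] med [ 0.455 -0.315  0.003] lo [ 0.394 -0.394 -0.002] hi [ 0.517 -0.236  0.019]
top syringe_stand 0.71 [290. 254.  37.  53.] med [0.559 0.069 0.015] lo [0.477 0.033 0.008] hi [0.615 0.115 0.149]
top green_jar 0.85 [193. 273.  29.  26.] med [0.494 0.345 0.049] lo [ 0.463  0.307 -0.001] hi [0.525 0.373 0.1  ]
top dropper_bottle 0.65 [222. 193.  16.  15.] med [0.718 0.263 0.046] lo [0.703 0.248 0.001] hi [0.744 0.287 0.105]
top stopper 0.62 [278. 206.  11.  12.] med [0.674 0.102 0.027] lo [0.662 0.089 0.02 ] hi [0.687 0.113 0.032]
1.0 [6.75024806e-01 1.71969958e-05 2.56354741e-01] [ 3.14146137e+00 -3.28869112e-05  1.57074686e+00] 1.0023575677469685
['tips_ahead']
0.025
```

```bash
cat > b.py <<'E'
from h import *
def rep(f,ls):
    for l in ls:
        for m in masks_of(f,l)[:1]:
            P=pts(f,m["pixels"])
            if len(P): print(l,round(m["p"],2),np.round(m["extent"]),"med",np.round(np.median(P,0),4),"lo",np.round(np.percentile(P,2,axis=0),4),"hi",np.round(np.percentile(P,98,axis=0),4))
            if l=="dust_cap":
                T=P[P[:,2]>np.percentile(P[:,2],95)-.006]
                (c,r)=cv2.minEnclosingCircle(T[:,:2].astype(np.float32)); print(" top n",len(T),np.round(T.mean(0),4),"circ",np.round(c,4),r)
    P=pts(f,np.ones((480,640),bool))
    S=P[(abs(P[:,2]-.014)<.005)&(np.hypot(P[:,0]-.545,P[:,1]-.06)<.13)&(P[:,1]>-.08)]
    if len(S): print("plate",cv2.minAreaRect(S[:,:2].astype(np.float32)),len(S))
    S=P[(P[:,2]>.125)&(P[:,2]<.155)&(np.hypot(P[:,0]-.527,P[:,1]-.04)<.09)&(np.hypot(P[:,0]-.527,P[:,1]-.04)>.045)]
    if len(S): print("column",S.mean(0),S.min(0),S.max(0))
ims=[]
for i,p in enumerate([[.50,.04,.36],[.47,-.03,.34]]):
    goto(p,[np.pi,0,np.pi/2]); f=grab_frame("wrist"); ims.append(f["image"])
    print(np.round(-np.array(f["R"]).T@f["t"],3)); rep(f,["dust_cap","syringe_stand","parts_tray"])
sc=cv2.imread("pics/scene.png")[:,:,::-1][150:450,130:530]
tp=cv2.imread("pics/top.png")[:,:,::-1][130:330,150:500]
w=[cv2.resize(x,(400,300)) for x in (*ims,sc,tp)]
cv2.imwrite("pics/m1.png",np.vstack([np.hstack(w[:2]),np.hstack(w[2:])])[:,:,::-1])
print(read_t())
E
python3 b.py
```

```text
[0.501 0.117 0.476]
dust_cap 0.87 [354. 210.  70.  84.] med [0.5276 0.0443 0.1961] lo [0.5062 0.0193 0.1516] hi [0.55   0.0629 0.1976]
 top n 3607 [0.5288 0.0406 0.1963] circ [0.5289 0.0402] 0.02379252016544342
syringe_stand 0.79 [360. 150. 154. 122.] med [0.5562 0.0677 0.013 ] lo [0.479  0.0178 0.0095] hi [0.6098 0.1144 0.1484]
parts_tray 0.63 [285. 415. 104.  81.] med [ 0.4614 -0.2826  0.0016] lo [ 0.4001 -0.3409 -0.0009] hi [ 0.5223 -0.226   0.017 ]
plate ((0.577274739742279, 0.06507061421871185), (0.19635143876075745, 0.10476602613925934), 27.357173919677734) 6205
column [0.58020429 0.0732868  0.13455718] [0.56512864 0.05445919 0.12506099] [0.59913318 0.09605934 0.14102104]
[0.471 0.046 0.455]
dust_cap 0.81 [410. 109.  91.  86.] med [0.5258 0.0406 0.1963] lo [0.5057 0.0186 0.1513] hi [0.5498 0.0614 0.1978]
 top n 5032 [0.5285 0.04   0.1964] circ [0.5289 0.0397] 0.023575911298394203
syringe_stand 0.73 [404.  91. 181. 155.] med [0.5394 0.0675 0.0128] lo [ 0.4784 -0.0131  0.0095] hi [0.6176 0.1147 0.1484]
parts_tray 0.92 [307. 392. 115. 117.] med [ 0.4579 -0.3057  0.0016] lo [ 0.3955 -0.389  -0.0004] hi [ 0.5204 -0.228   0.0167]
plate ((0.5774046778678894, 0.06531547009944916), (0.19585350155830383, 0.10447656363248825), 27.49924659729004) 7504
column [0.57972278 0.0721594  0.13475936] [0.56542571 0.05471218 0.12518052] [0.5988752  0.09480079 0.14116427]
2.65
```

View pics/m1.png

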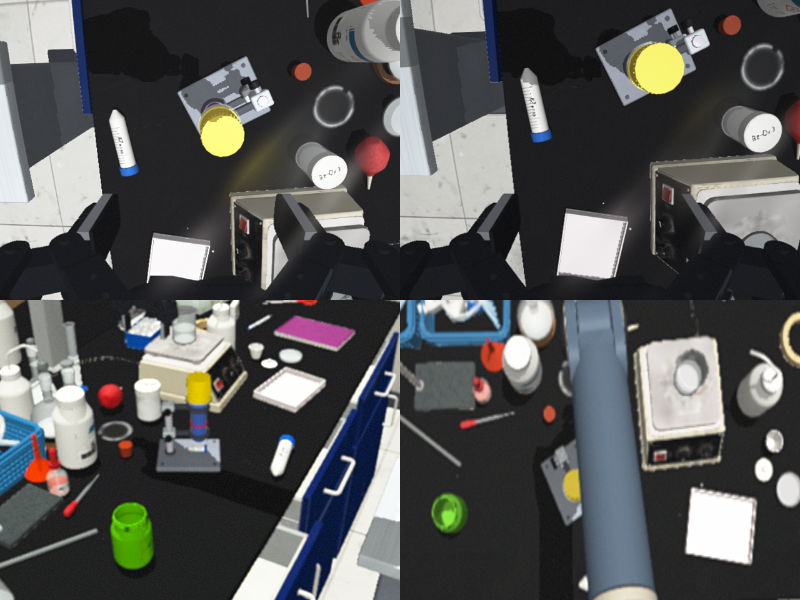

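```bash
cat > c.py <<'E'
from h import *
for cam in ["wrist","scene"]:
    f=grab_frame(cam)
    P=pts(f,np.ones((480,640),bool))
    m=(masks_of(f,"parts_tray") or [None])[0]
    if m:
        T=pts(f,m["pixels"]); T=T[(T[:,2]<.03)&(T[:,2]>.012)]; print(cam,"tray",cv2.minAreaRect(T[:,:2].astype(np.float32)))
        F=pts(f,m["pixels"]); F=F[F[:,2]<.01]; print(" floor",cv2.minAreaRect(F[:,:2].astype(np.float32)),np.median(F[:,2]))
    for lo,hi in [(.03,.1),(.1,.15),(.15,.25)]:
        S=P[(P[:,2]>lo)&(P[:,2]<hi)&(P[:,0]>.38)&(P[:,0]<.8)&(P[:,1]<-.08)&(P[:,1]>-.5)]
        if len(S): print(cam,lo,len(S),np.percentile(S,.5,axis=0).round(3),np.percentile(S,99.5,axis=0).round(3))
E
python3 c.py
```

```text
wrist tray ((0.45785799622535706, -0.30489468574523926), (0.14615552127361298, 0.12062365561723709), 80.72750091552734)
 floor ((0.45827844738960266, -0.31179288029670715), (0.1607019454240799, 0.12609535455703735), 80.95843505859375) 0.0014162388229478377
wrist 0.03 11404 [ 0.572 -0.304  0.032] [ 0.776 -0.113  0.1  ]
wrist 0.1 13663 [ 0.612 -0.217  0.1  ] [ 0.778 -0.116  0.148]
wrist 0.15 252 [ 0.686 -0.195  0.15 ] [ 0.716 -0.185  0.165]
scene tray ((0.4559059739112854, -0.3140241503715515), (0.16855530440807343, 0.12395954877138138), 80.01445007324219)
 floor ((0.4605054259300232, -0.3297475278377533), (0.19843843579292297, 0.14576952159404755), 79.55078887939453) 0.004730102790635105
scene 0.03 2478 [ 0.569 -0.461  0.03 ] [ 0.779 -0.112  0.1  ]
scene 0.1 3087 [ 0.611 -0.414  0.1  ] [ 0.78  -0.116  0.149]
scene 0.15 904 [ 0.676 -0.426  0.15 ] [ 0.739 -0.182  0.213]
```

```bash
cat > d.py <<'E'
from h import *
A=[np.pi,0,np.pi/2]
x,y=.5288,.040
goto([x,y,.28],A)
move_straight([x,y,.189],vel=.1)
grip(.45,25); print("grip",read_opening(),read_gripper_force(),read_wrist_force())
move_straight([x,y,.30],vel=.08); print(read_opening(),read_gripper_force(),read_wrist_force())
f=grab_frame("scene"); save(f,"s2"); g=grab_frame("wrist")
for q,l in ((f,"plunger"),(f,"dust_cap"),(g,"plunger"),(g,"dust_cap")):
    for m in masks_of(q,l)[:1]:
        P=pts(q,m["pixels"]); print(l,round(m["p"],2),m["extent"],np.percentile(P,2,axis=0).round(4),np.percentile(P,98,axis=0).round(4))
cv2.imwrite("pics/m2.png",np.hstack([cv2.resize(f["image"][150:350,250:450],(400,400)),cv2.resize(g["image"],(400,400))])[:,:,::-1])
print(read_t())
E
python3 d.py
```

```text
grip 0.544770803669189 25.813317149877548 [-0.71831569 -0.13870935  4.06104552]
0.5468463193894118 25.705883279442787 [ 0.87154237  0.36127269 -0.73250817]
plunger 0.62 [330.4, 240.0, 20.4, 28.2] [ 0.5137 -0.1159  0.099 ] [0.6006 0.0576 0.191 ]
dust_cap 0.95 [330.8, 187.9, 25.0, 36.8] [0.5062 0.0216 0.2627] [0.5465 0.0635 0.3087]
plunger 0.8 [316.8, 223.4, 66.1, 55.1] [0.5141 0.039  0.1449] [0.5448 0.0574 0.1876]
dust_cap 0.92 [313.2, 334.9, 154.0, 190.3] [0.5079 0.02   0.2617] [0.5499 0.0634 0.3072]
6.7083
```

View pics/m2.png

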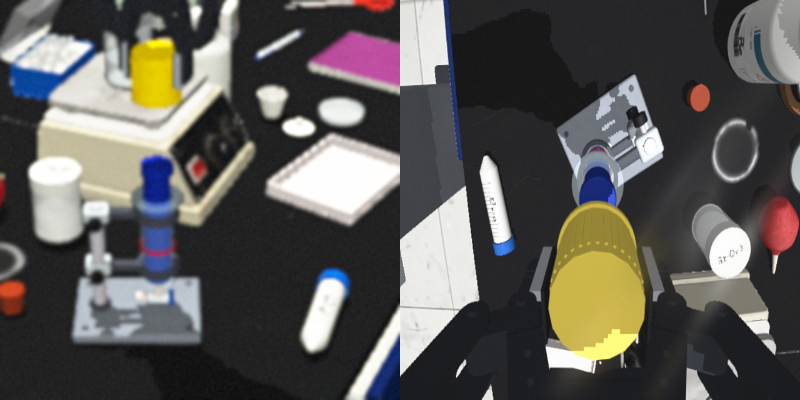

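The cap (left crop, column 155, row 70) is held upright in the fingers. The plunger, below it at row 180, is still home in the barrel. Next I'll place the cap in the tray.

```bash
cat > e.py <<'E'
from h import *
A=[np.pi,0,np.pi/2]
x,y=.447,-.314
goto([x,y,.30],A)
move_straight([x,y,.07],vel=.15)
print(move_straight([x,y,.036],vel=.025,contact_N=3),read_tcp_pos().round(4),read_wrist_force())
grip(.75); sleep(.2); grip(1.0)
move_straight([x,y,.2],vel=.15); 
goto([.48,-.04,.32],A)
f=grab_frame("scene"); g=grab_frame("wrist")
for q,l in ((f,"dust_cap"),(g,"dust_cap"),(f,"plunger"),(g,"plunger")):
    for m in masks_of(q,l)[:1]:
        P=pts(q,m["pixels"]); print(l,round(m["p"],2),np.round(m["extent"]),np.percentile(P,2,axis=0).round(4),np.percentile(P,98,axis=0).round(4))
        if l=="plunger":
            T=P[(P[:,2]>.183)&(P[:,2]<.195)]; print(" knob top",len(T),T.mean(0).round(4),[np.round(v,4) for v in cv2.minEnclosingCircle(T[:,:2].astype(np.float32))])
cv2.imwrite("pics/m3.png",np.hstack([cv2.resize(f["image"][150:350,300:500],(400,400)),cv2.resize(g["image"],(400,400))])[:,:,::-1])
print(read_t())
E
python3 e.py
```

```text
True [ 0.4469 -0.314   0.0426] [-1.37069269  0.47476645  5.61845686]
dust_cap 0.97 [424. 235.  18.  27.] [ 0.4238 -0.3316  0.0046] [ 0.4685 -0.2897  0.0549]
dust_cap 0.83 [288. 413.  44.  60.] [ 0.4258 -0.3313  0.0043] [ 0.4693 -0.29    0.0506]
plunger 0.92 [328. 239.  18.  26.] [ 0.5136 -0.124   0.0676] [0.6419 0.0573 0.1909]
 knob top 154 [0.5278 0.0429 0.1884] [array([0.5303, 0.0413]), np.float64(0.0198)]
plunger 0.81 [402.  90.  66.  67.] [0.5135 0.0254 0.1477] [0.5446 0.0561 0.1878]
 knob top 2969 [0.529  0.0406 0.1863] [array([0.5295, 0.0404]), np.float64(0.0173)]
14.275
```

View pics/m3.png

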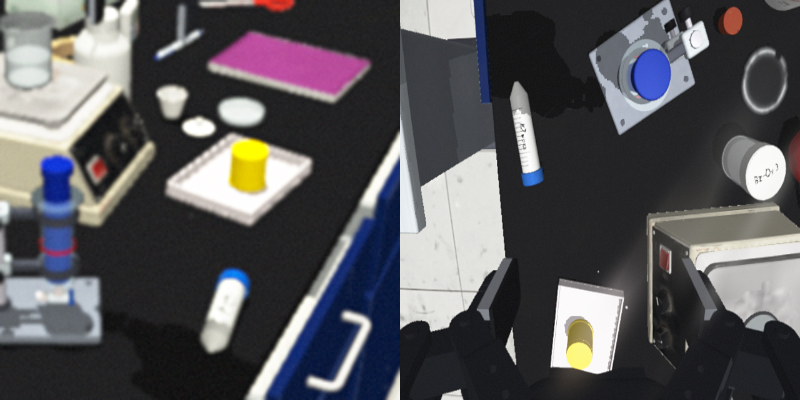

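The cap stands open side down near the tray's middle (left crop, 248,165). The plunger knob is clear at (650,75) in the wrist view. Now I'll grip the knob and check the side force.

```bash
cat > g.py <<'E'
from h import *
A=[np.pi,0,np.pi/2]
x,y=.5293,.0405
goto([x,y,.28],A)
move_straight([x,y,.187],vel=.1); sleep(.3)
w0=read_wrist_force(); print("free",w0.round(2))
grip(.30,40); sleep(.3); print("grip",read_opening(),read_gripper_force(),(read_wrist_force()-w0).round(2),read_torque().round(3))
p0=read_tcp_pos(); print(p0.round(5),read_t())
np.save("p0.npy",np.r_[p0,w0])
move_straight([x,y,.191],vel=.02); sleep(.3)
print("up4",(read_wrist_force()-w0).round(2),read_torque().round(3),read_tcp_pos().round(5),read_t())
E
python3 g.py
```

```text
free [ 1.05 -0.12 -0.09]
grip 0.38526192451450514 39.812554121017456 [-1.   -0.35  3.39] [0.015 0.083 0.01 ]
[0.52947 0.04051 0.18721] 16.9833
up4 [-1.   -0.43 -1.64] [0.019 0.006 0.046] [0.52923 0.04049 0.19089] 17.6333
```

```bash
cat > k.py <<'E'
from h import *
d=np.load("p0.npy"); p0,w0=d[:3],d[3:]
x,y=.5293,.0405
for z in (.205,.22,p0[2]+.0424+.0001):
    move_straight([x,y,z],vel=.03); sleep(.2)
    print((read_wrist_force()-w0).round(2),(read_tcp_pos()-p0).round(5),read_opening())
sleep(.3)
f=grab_frame("scene"); g=grab_frame("wrist"); t=grab_frame("top")
for q in (f,g):
    for m in masks_of(q,"plunger")[:1]:
        P=pts(q,m["pixels"]); P=P[np.hypot(P[:,0]-x,P[:,1]-y)<.025]; print(round(m["p"],2),np.round(m["extent"]),np.percentile(P,[2,98],axis=0).round(4))
cv2.imwrite("pics/m4.png",np.hstack([cv2.resize(f["image"][190:310,270:390],(480,480),interpolation=cv2.INTER_CUBIC),cv2.resize(g["image"],(320,480))])[:,:,::-1])
print(read_t())
E
python3 k.py
```

```text
[-0.56  0.15 -1.35] [-3.100e-04 -4.000e-05  1.761e-02] 0.37827691153121773
[-0.95  0.4  -1.69] [-3.200e-04 -2.000e-05  3.257e-02] 0.38555127654738797
[-0.53 -0.28 -0.38] [-2.800e-04 -2.000e-05  4.236e-02] 0.3848156368373721
0.87 [326. 229.  19.  46.] [[0.5153 0.0312 0.1515]
 [0.5417 0.0562 0.2333]]
0.92 [316. 318. 108. 168.] [[0.5152 0.0268 0.1507]
 [0.5442 0.057  0.2298]]
20.525
```

View pics/m4.png

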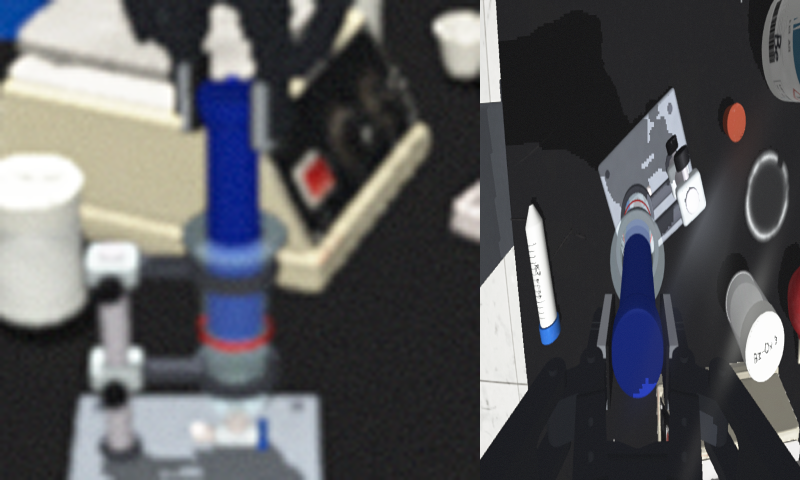

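The plunger's lower end (left crop, row ~335) meets the red ring (row ~330). The knob has risen 42.3 mm by the scene camera and 42.0 mm by the wrist camera, against 42.4 mm by the TCP. Side forces are under 1 N, so I'm handing in.

```bash
python3 -c "
from h import *
d=np.load('p0.npy'); sleep(.5); print((read_wrist_force()-d[3:]).round(2),(read_tcp_pos()-d[:3]).round(5),read_gripper_force())
print(close_job())"
```

```text
[-0.52  0.04 -0.33] [-1.70e-04 -1.00e-05  4.25e-02] 39.72206175327301
the job is handed in; nothing more can be done
None
```

I handed the job in at about 21 s: the dust cap stands open side down in the tray, and the gripper holds the plunger with its lower end at the red ring (raised 42.5 mm, target 42.4 mm); no verdict came back.

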